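# Set the over-arm hold-down to the block and lock it

## Robot

A 6-joint arm with a two-finger parallel gripper is mounted at the origin on a cart in front of the work surface, level with it; the furniture and walls round the work are solid. World frame = base frame: x ahead of the robot, y to its left, z up, the work surface at z = 0. Lengths are in mm, angles in rad, forces in N, time in s.
With the tool pointing down it reaches from about 375 to 825 mm from the base axis. Payload 5.5 kg.
Tool frame: the origin (TCP) lies at the very end of the fingers, on their centre line; the grasp point (between the pads) lies 19 mm behind it (r.grip_point_offset is the z of the grasp point in the tool frame, in mm); z points along the fingers, y is the line along which they close (so a half turn about z gives the same grasp; the last joint's range is limited). The gripper opens to 85 mm and grips with 20 to 120 N. Pads are 22 mm wide; open, the fingers measure 114 mm over their backs; the gripper's body (76 mm by 85 mm) begins 54 mm behind the grasp point. The pads swing forward as they close: fully open they stand 13 mm farther back than shut.
Start: joints at [1.124, 0.314, -0.047, 1.21, 0, 1.571], TCP at [259.245, 541.098, 231.299] pointing down, gripper open.
Joint ranges: [-2.67, 2.67], [-0.69, 1.73], [-1.03, 1.25], [-2.08, 2.16], [-1.42, 1.45], [-3.14, 3.14]. Speed limits (rad/s): [2.39, 2.39, 3.01, 3.14, 3.14, 3.14].

## Interface

Orientations are given as a 3x3 rotation matrix whose columns are the frame's x, y, z axes.
In Python, from rig import status, get_image, ticket, spotter, r gives the robot as it stands.
- The arm moves only by the tool send_rows, never from a script. Its argument "deltas" is a list of rows, each an object of numbers: "x", "y", "z": the shift along the tool's x, y, z in cm; "wx", "wy", "wz": the turn, a rotation vector about the tool's x, y, z in degrees; "grip": the gripper command: -1 is shut, 1 is fully open, values between are in proportion. In form: [{"x": .., "y": .., "z": .., "wx": .., "wy": .., "wz": .., "grip": ..}, ...]. A call has 1 to 5 rows; each row is the pose to reach, as a shift and turn from the pose commanded when the call began, along the tool's axes at that moment; what a row does not reach only later rows make up. A row lasts 1/8 s, in which the tool goes at most 62.5 mm and 10.7 degrees, less where a joint would pass 70% of its speed; a pose out of reach is approached as far as the arm can. A call with a gripper value outside its range is refused whole. The fingers move at their own pace and stop on an object; "squeeze" is the grip in N (left out, the last holds). Time passes only in rows, so rows that repeat a pose let the fingers close. It gives the time, the measured TCP pose, the force, the opening and the grip force at its end, in the units of the state.
- status.sense(): the state, without advancing time (a new reading comes with each control period).
- get_image(name): name is "scene" or "side" or "wrist"; returns a dict with "image" (400x640x3 uint8, blue, green, red), "mtx" (3x3 intrinsics, pixels), "extrinsics" (4x4, takes a point from camera to world coordinates); the wrist camera has in their place "hand_eye" (4x4, takes a point from camera to tool coordinates, whose origin is the TCP and whose axes are the flange's). Camera axes: x right, y up, looking along -z (the intrinsics and any distortion apply to the point x, -y, -z); pixel columns grow to the right and rows downward; lengths in mm; the calibration is good to about 2 mm. The wrist camera is an equidistant fisheye: a pixel r from the principal point sees the ray r / f radians off the axis. A picture is of the moment at which its call begins: read the wrist's pose just before it. There is no depth.
- ticket.finish_job(): hands the job in; it is judged then, once.
Trained networks look in a picture, given as the dict that the camera call returned (one of the last four; its "shot" number tells which), for a name from the list of things; names that differ only in an ending like _2 or _b are one class to them, and where a whole thing is asked for, a point or a joint stands for the part that bears it (a point fixed in the world has none). Each returns a list of dicts, best first, with "score" (0 to 1); they miss things now and then, are a little off and sometimes report something else, mostly with a low value. They report only what shows in the picture. A call takes as long as a camera call.
- spotter.recognise(query, picture): "rect" ([centre column, centre row, width, height] in pixels, round what is visible of it).
The state is a dict: "clock": time; "joint_pos": joint angles; "dq": joint speeds; "joint_torque": joint torques, N m; "ee_pos": TCP position; "tcp_rot": TCP orientation; "force": force on the tool from outside, world axes, zero at the start; "torque": the same for the moment, N m; "finger_gap": finger opening in mm; "gripper_force": force on a finger pad.
Only numpy, scipy, OpenCV 4.12 (cv2) and the standard library are available. Lean on these libraries where they do the work, as an engineer would, in place of code of your own. Each camera call takes 0.05 s, during which the arm holds its last target. There are 200 camera calls.

## Task

Set the green bench hold-down to the wooden offcut lying under it: swing the lock ring's lever back to slacken the ring, screw the T-bar down until the rubber foot bears lightly on the offcut (touching it, but squeezed in by less than half of the rubber that shows), then swing the lever back until the lock ring is fully tight again. Do not shift the offcut, and leave the other offcut and the loose nut and spanner where they lie.

Things in the scene. Friction and masses are not known exactly. Their poses are not given: they have to be found in the camera images.
- hold_down: Green cast over-arm hold-down, bolted to the bench. Origin on the bench top, on the vertical spindle axis; z up. From the axis its arm (30 mm wide, underside 76 mm, top 100 mm above the bench; round nose 48 mm across) runs along its own -y to a column 125 mm away (base plate 92 x 104 x 12 mm, clamp head 54 mm across). Nothing of this frame stands higher than 110 mm.
- lever_knob (a point): Middle of the upright black grip of the lock ring's lever: grip 15 to 18 mm thick, from 103 to 146 mm above the bench, 115 mm from the spindle axis. The lock ring (51 mm across, 100 to 117 mm above the bench) sits on the arm round the spindle; its lever is a level 10 mm bar at 109 mm height. The lever can be pushed round by its grip from either side.
- lock_ring (a joint): Angle of the lock ring about the vertical axis, rad: 0 = fully tight (a stop), growing anticlockwise seen from above as it is slackened, up to 1.25 (a stop). It stays where it is left. Above 0.5 the T-bar is free; below about 0.25 it is held, but for a few degrees of play. Moving the ring takes about 4 N at the grip, in places up to about 12 N below 0.3.
- bar_end_a (a point): Centre of the black ball (16 mm across) at one end of the T-bar, 42 mm from the spindle axis. The T-bar is a level steel rod 10 mm thick that crosses the spindle, with a hub 28 mm across and 22 mm high on the axis; it goes down with the spindle and lies always 122 mm above the face of the unsqueezed rubber foot (148 to 152 mm above the bench at the start).
- bar_end_b (a point): Centre of the ball at the other end of the T-bar, opposite bar_end_a.
- t_bar (a joint): Angle of the T-bar, rad, growing clockwise seen from above; clockwise screws the spindle down by 30 mm a turn (4.775 mm a rad). Range -0.2 to 3.6. With the ring slack it turns for about 3 N at a ball when pushed slowly, about 9 N at 1 rad/s, can be pushed round from one side, and stops within about 0.1 rad when let go. It does not turn while the lock ring is tight; tightening the ring may itself shift it by up to 0.14 rad either way.
- foot_face (a point): Centre of the underside of the rubber foot, a black disc 25 mm across under a steel cup 31 mm across on the lower end of the spindle; 8 mm of rubber show below the cup when it is unsqueezed. With t_bar at 0 it is 30 mm above the bench, and 4.775 mm lower for each rad, until it meets the offcut.
- rubber_foot (a joint): How far the rubber foot is squeezed up into its cup, m: 0 = not touching, 0.008 = all the way. It springs with about 4 N a mm.
- block_thick: Plain wooden offcut 45 x 70 x 22 mm (x, y, height), origin at the centre of its underside, on the bench. Either this or block_thin lies under the rubber foot; the other lies in front of the hold-down.
- block_thin: Plywood offcut 38 x 100 x 18 mm (x, y, height), origin at the centre of its underside, on the bench.
- collet_nut: Loose steel nut, 28 x 24 x 24 mm, on the bench; to be left alone.
- spanner_a: Loose flat spanner, 147 mm long, 6 mm high, on the bench; to be left alone.

How it is judged (in metres and radians):
On the way, in this order (a step that is already met when the one before it is completed fails the run):
1. the lock ring is slackened until the spindle is free (value of joint lock_ring above 0.35 rad), for 0.1 s.
2. with the ring slack, the rubber foot is screwed down onto the offcut (value of joint lock_ring above 0.3 rad and value of joint rubber_foot above 0.0004 m and horizontal distance between any of block_thick, block_thin and foot_face below 0.018 m), for 0.2 s.
At the end, for the whole second after the job is handed in: The lock ring is tight (within 0.12 rad of its stop), the rubber foot bears on the offcut under it and is squeezed by 0.4 to 4 mm, that offcut lies flat within 18 mm of the spindle axis, the T-bar is at rest, and nothing else was moved (value of joint lock_ring below 0.12 rad and value of joint rubber_foot between 0.0004 and 0.004 m and horizontal distance between any of block_thick, block_thin and foot_face below 0.018 m and angle between each of block_thick, block_thin's own z axis and vertical below 0.06 rad and velocity of joint t_bar between -0.05 and 0.05 rad/s); the robot touches nothing.
It fails at once if an offcut is shifted by more than 15 mm (distance of any of block_thick, block_thin from where it was at the start of the episode above 0.015 m).
It fails at once if the nut or the spanner is knocked away by more than 20 mm (distance of any of collet_nut, spanner_a from where it was at the start of the episode above 0.02 m).
It fails at once if the rubber foot is squeezed right up into its cup (value of joint rubber_foot above 0.0065 m).
It also fails if it takes over 58 s, if anything falls off the work surface, if the arm or the gripper's body presses on something with over 40 N, if the wrist force passes 120 N, or if a joint passes its speed limit or range.

## Working session

There is one attempt and no reset: what is moved stays moved. The work goes in short steps, Python scripts to look and compute and a tool call to move; the robot and the scene stay as the last step left them, time stands still between calls to the robot, and variables do not carry over. Pictures are saved under pics/ and viewed, at most 10 in all, crops included, and the job is handed in when it is done.

Besides the shell and the picture viewer there is one more tool, called after "Call:" by a JSON object that holds its "api" and its "payload", one argument or row to a line. send_rows: Moves the arm, as the interface text tells. Its arguments: {"type":"object","properties":{"deltas":{"type":"array","items":{"type":"object","properties":{"x":{"type":"number"},"y":{"type":"number"},"z":{"type":"number"},"wx":{"type":"number"},"wy":{"type":"number"},"wz":{"type":"number"},"grip":{"type":"number"}}}},"squeeze":{"type":"number"}},"required":["deltas"]}

```bash
mkdir -p pics; ls; python3 - <<'E'
from rig import status,get_image,spotter,r
import cv2,numpy as np
s=status.sense();print({k:np.round(v,3).tolist() for k,v in s.items()})
for n in("scene","side"):
    p=get_image(n);cv2.imwrite(f"pics/{n}0.png",p["image"])
    print(n,np.round(p["mtx"],1).tolist(),np.round(p["extrinsics"],3).tolist(),[k for k in p])
    for q in("hold_down","lever_knob","bar_end_a","foot_face","block_thick","block_thin","collet_nut","spanner_a"):
        print(q,[(round(d["score"],2),np.round(d["rect"]).tolist()) for d in spotter.recognise(q,p)[:3]])
E
```

```text
pics
{'clock': 0.0, 'joint_pos': [1.124, 0.314, -0.048, 1.21, 0.0, 1.571], 'dq': [-0.002, 0.001, 0.002, 0.0, 0.0, -0.0], 'joint_torque': [-0.004, -53.959, 33.975, 0.019, -0.0, -0.0], 'ee_pos': [258.987, 540.592, 230.446], 'tcp_rot': [[-0.902, 0.432, -0.001], [0.432, 0.902, -0.002], [0.0, -0.002, -1.0]], 'force': [-0.194, -0.743, -0.134], 'torque': [0.023, -0.026, 0.011], 'gripper_force': 0.0, 'finger_gap': 85.432}
scene [[471.0, 0.0, 329.7], [0.0, 471.0, 200.3], [0.0, 0.0, 1.0]] [[0.978, -0.162, 0.13, 623.873], [0.207, 0.719, -0.664, -625.746], [0.014, 0.676, 0.736, 753.959], [0.0, 0.0, 0.0, 1.0]] ['image', 'mtx', 'extrinsics', 'shot']
hold_down [(0.92, [314.0, 261.0, 70.0, 183.0]), (0.38, [252.0, 300.0, 29.0, 78.0])]
lever_knob [(0.57, [322.0, 206.0, 44.0, 73.0])]
bar_end_a [(0.56, [331.0, 214.0, 36.0, 39.0])]
foot_face [(0.34, [331.0, 273.0, 17.0, 26.0])]
block_thick [(0.75, [284.0, 227.0, 27.0, 36.0])]
block_thin [(0.55, [331.0, 272.0, 18.0, 27.0])]
collet_nut [(0.7, [350.0, 226.0, 16.0, 18.0])]
spanner_a [(0.6, [253.0, 301.0, 31.0, 74.0])]
side [[482.7, 0.0, 317.6], [0.0, 482.7, 199.0], [0.0, 0.0, 1.0]] [[-0.999, 0.013, -0.04, 501.599], [-0.04, -0.592, 0.805, 625.068], [-0.013, 0.806, 0.592, 611.307], [0.0, 0.0, 0.0, 1.0]] ['image', 'mtx', 'extrinsics', 'shot']
hold_down [(0.77, [335.0, 185.0, 67.0, 77.0]), (0.16, [379.0, 199.0, 24.0, 39.0])]
lever_knob [(0.59, [342.0, 198.0, 56.0, 45.0])]
bar_end_a [(0.61, [328.0, 180.0, 37.0, 56.0])]
foot_face []
block_thick [(0.89, [384.0, 247.0, 31.0, 37.0])]
block_thin [(0.97, [328.0, 226.0, 32.0, 40.0]), (0.5, [326.0, 181.0, 39.0, 56.0]), (0.45, [377.0, 200.0, 23.0, 40.0])]
collet_nut [(0.71, [310.0, 257.0, 19.0, 16.0])]
spanner_a [(0.89, [379.0, 198.0, 19.0, 39.0]), (0.54, [310.0, 257.0, 19.0, 12.0])]
```

```bash
python3 - <<'E'
import cv2
a=cv2.imread("pics/scene0.png")[165:365,230:430];cv2.imwrite("pics/a.png",cv2.resize(a,None,fx=3,fy=3,interpolation=2))
a=cv2.imread("pics/side0.png")[140:280,280:420];cv2.imwrite("pics/b.png",cv2.resize(a,None,fx=4,fy=4,interpolation=2))
E
```

```text
(no output)
```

View pics/a.png

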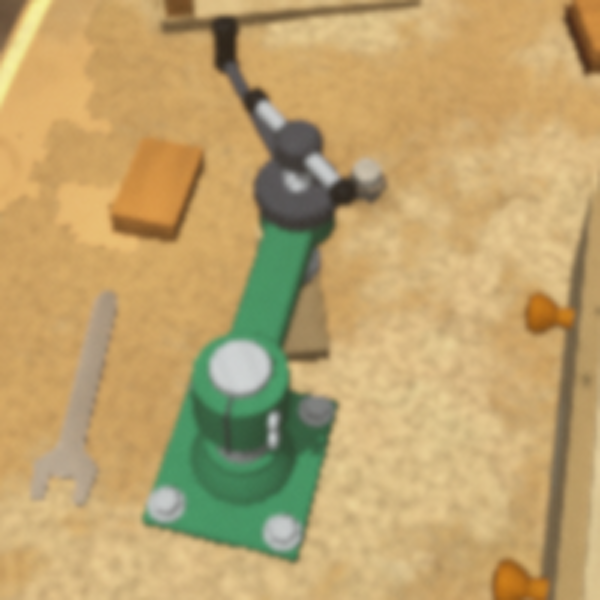

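View pics/b.png

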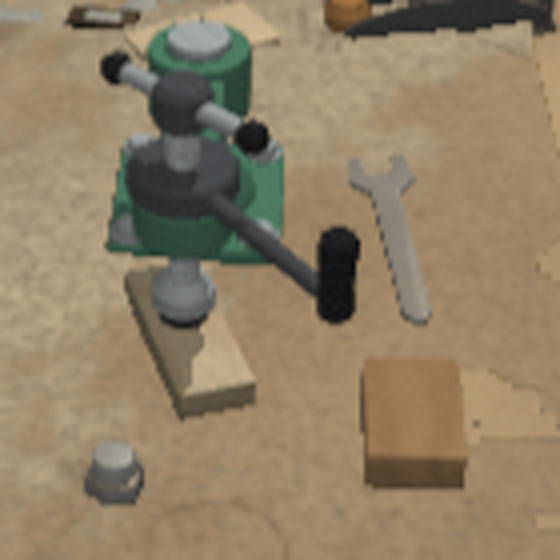

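```bash
cat > h.py <<'E'
import numpy as np
K={"scene":np.array([[471.0,0,329.7],[0,471,200.3],[0,0,1]]),"side":np.array([[482.7,0,317.6],[0,482.7,199.],[0,0,1]])}
T={"scene":np.array([[0.978,-0.162,0.13,623.873],[0.207,0.719,-0.664,-625.746],[0.014,0.676,0.736,753.959],[0,0,0,1]]),
"side":np.array([[-0.999,0.013,-0.04,501.599],[-0.04,-0.592,0.805,625.068],[-0.013,0.806,0.592,611.307],[0,0,0,1]])}
def ray(n,px):
    d=np.linalg.inv(K[n])@[px[0],px[1],1.];d=T[n][:3,:3]@(d*[1,-1,-1]);return T[n][:3,3],d/np.linalg.norm(d)
def tri(a,b):
    A=np.zeros((3,3));B=np.zeros(3);R=[ray("scene",a),ray("side",b)]
    for o,d in R:
        P=np.eye(3)-np.outer(d,d);A+=P;B+=P@o
    p=np.linalg.solve(A,B);return np.round(p,1),[round(float(np.linalg.norm(np.cross(p-o,d))),1) for o,d in R]
def atz(n,px,z):
    o,d=ray(n,px);return np.round(o+d*(z-o[2])/d[2],1)
E
python3 - <<'E'
from h import *
S=lambda u,v:(230+u/3,165+v/3)
D=lambda u,v:(280+u/4,140+v/4)
for n,a,b in[("hub",S(297,143),D(183,102)),("ball-x",S(257,98),D(252,137)),("ball+x",S(343,190),D(115,67)),("griptop",S(225,24),D(338,238)),("gripbot",S(227,62),D(335,312)),("nut",S(368,180),D(114,470)),("coltop",S(241,367),D(200,40))]: print(n,*tri(a,b))
for z in(103,109,125,146):print(z,atz("scene",S(226,44),z),atz("side",D(337,275),z))
E
```

```text
hub [ 522.  -107.1  147.7] [0.4, 0.4]
ball-x [491.6 -78.5 148.1] [0.0, 0.0]
ball+x [ 554.  -135.6  148.2] [0.4, 0.4]
griptop [456.3 -15.  140.8] [0.1, 0.1]
gripbot [456.1 -12.3 104.2] [0.1, 0.1]
nut [552.1 -12.5  11.2] [0.6, 0.6]
coltop [ 517.7 -232.5  105.7] [0.6, 0.6]
103 [451.1   4.7 103. ] [454.2 -39.5 103. ]
109 [452.7  -1.1 109. ] [454.8 -31.6 109. ]
125 [456.9 -16.6 125. ] [456.3 -10.7 125. ]
146 [462.5 -37.  146. ] [458.2  16.7 146. ]
```

```bash
cat >> h.py <<'E'
import json
def plan(st,wps,grip,per=5):
    """st=(x,y,z,yaw deg) commanded; wps list of same; prints calls; returns final commanded after rounding"""
    st=np.array(st,float)
    for i in range(0,len(wps),per):
        c,s=np.cos(np.radians(st[3])),np.sin(np.radians(st[3]));rows=[]
        for w in wps[i:i+per]:
            d=np.array(w[:3])-st[:3]
            x,y,z,wz=[round(float(v),2) for v in((c*d[0]+s*d[1])/10,(s*d[0]-c*d[1])/10,-d[2]/10,st[3]-w[3])];wz=round(wz,1)
            rows.append(dict(x=x,y=y,z=z,wz=wz,grip=grip))
        print(json.dumps(rows))
        st=np.array([st[0]+10*(c*x+s*y),st[1]+10*(s*x-c*y),st[2]-10*z,st[3]-wz])
    print("end",np.round(st,2).tolist());return st
def lin(a,b,n): return [list(np.array(a)+(np.array(b,float)-np.array(a))*k/n) for k in range(1,n+1)]
AX=np.array([522.3,-107.1])
def arc(r,a0,a1,z0,z1,n,flip=180):
    """polar about spindle axis, deg; tool x inward"""
    o=[]
    for k in range(1,n+1):
        a=a0+(a1-a0)*k/n;t=np.radians(a);o.append([AX[0]+r*np.cos(t),AX[1]+r*np.sin(t),z0+(z1-z0)*k/n,a-flip])
    return o
def here():
    from rig import status
    s=status.sense();R=s["tcp_rot"];print("t",s["clock"],"p",np.round(s["ee_pos"],1),"yaw",round(float(np.degrees(np.arctan2(R[1][0],R[0][0]))),2),"tilt",np.round(np.array(R)[2],3),"F",np.round(s["force"],1),"gap",round(float(s["finger_gap"]),1),"q",np.round(s["joint_pos"],2))
    return s
E
python3 - <<'E'
from h import *
s=[259.2,541.1,231.3,154.4];plan(s,lin(s,[456.2,-13.5,200,-55],20),-0.39)
E
```

```text
[{"x": -2.09, "y": -2.08, "z": 0.16, "wz": 10.5, "grip": -0.39}, {"x": -4.17, "y": -4.15, "z": 0.31, "wz": 20.9, "grip": -0.39}, {"x": -6.26, "y": -6.23, "z": 0.47, "wz": 31.4, "grip": -0.39}, {"x": -8.35, "y": -8.3, "z": 0.63, "wz": 41.9, "grip": -0.39}, {"x": -10.43, "y": -10.38, "z": 0.78, "wz": 52.4, "grip": -0.39}]
[{"x": -2.92, "y": 0.39, "z": 0.16, "wz": 10.4, "grip": -0.39}, {"x": -5.83, "y": 0.78, "z": 0.32, "wz": 20.9, "grip": -0.39}, {"x": -8.75, "y": 1.17, "z": 0.47, "wz": 31.4, "grip": -0.39}, {"x": -11.67, "y": 1.55, "z": 0.63, "wz": 41.8, "grip": -0.39}, {"x": -14.58, "y": 1.94, "z": 0.78, "wz": 52.3, "grip": -0.39}]
[{"x": -1.48, "y": 2.55, "z": 0.16, "wz": 10.5, "grip": -0.39}, {"x": -2.96, "y": 5.09, "z": 0.32, "wz": 20.9, "grip": -0.39}, {"x": -4.44, "y": 7.64, "z": 0.47, "wz": 31.4, "grip": -0.39}, {"x": -5.91, "y": 10.18, "z": 0.63, "wz": 41.9, "grip": -0.39}, {"x": -7.39, "y": 12.73, "z": 0.79, "wz": 52.4, "grip": -0.39}]
[{"x": 1.11, "y": 2.72, "z": 0.15, "wz": 10.4, "grip": -0.39}, {"x": 2.23, "y": 5.45, "z": 0.31, "wz": 20.9, "grip": -0.39}, {"x": 3.34, "y": 8.17, "z": 0.47, "wz": 31.4, "grip": -0.39}, {"x": 4.45, "y": 10.89, "z": 0.62, "wz": 41.8, "grip": -0.39}, {"x": 5.57, "y": 13.62, "z": 0.78, "wz": 52.3, "grip": -0.39}]
end [456.21, -13.53, 200.0, -55.0]
```

Call:
{"api": "send_rows", "payload": {
  "deltas": [
    {"x": -2.09, "y": -2.08, "z": 0.16, "wz": 10.5, "grip": -0.39},
    {"x": -4.17, "y": -4.15, "z": 0.31, "wz": 20.9, "grip": -0.39},
    {"x": -6.26, "y": -6.23, "z": 0.47, "wz": 31.4, "grip": -0.39},
    {"x": -8.35, "y": -8.3, "z": 0.63, "wz": 41.9, "grip": -0.39},
    {"x": -10.43, "y": -10.38, "z": 0.78, "wz": 52.4, "grip": -0.39}
  ]
}}

```text
$.deltas[0]: bad value
```

Call:
{"api": "send_rows", "payload": {
  "deltas": [
    {"x": -2.92, "y": 0.39, "z": 0.16, "wz": 10.4, "grip": -0.39},
    {"x": -5.83, "y": 0.78, "z": 0.32, "wz": 20.9, "grip": -0.39},
    {"x": -8.75, "y": 1.17, "z": 0.47, "wz": 31.4, "grip": -0.39},
    {"x": -11.67, "y": 1.55, "z": 0.63, "wz": 41.8, "grip": -0.39},
    {"x": -14.58, "y": 1.94, "z": 0.78, "wz": 52.3, "grip": -0.39}
  ]
}}

```text
$.deltas[0]: bad value
```

Call:
{"api": "send_rows", "payload": {
  "deltas": [
    {"x": -1.48, "y": 2.55, "z": 0.16, "wz": 10.5, "grip": -0.39},
    {"x": -2.96, "y": 5.09, "z": 0.32, "wz": 20.9, "grip": -0.39},
    {"x": -4.44, "y": 7.64, "z": 0.47, "wz": 31.4, "grip": -0.39},
    {"x": -5.91, "y": 10.18, "z": 0.63, "wz": 41.9, "grip": -0.39},
    {"x": -7.39, "y": 12.73, "z": 0.79, "wz": 52.4, "grip": -0.39}
  ]
}}

```text
$.deltas[0]: bad value
```

Call:
{"api": "send_rows", "payload": {
  "deltas": [
    {"x": 1.11, "y": 2.72, "z": 0.15, "wz": 10.4, "grip": -0.39},
    {"x": 2.23, "y": 5.45, "z": 0.31, "wz": 20.9, "grip": -0.39},
    {"x": 3.34, "y": 8.17, "z": 0.47, "wz": 31.4, "grip": -0.39},
    {"x": 4.45, "y": 10.89, "z": 0.62, "wz": 41.8, "grip": -0.39},
    {"x": 5.57, "y": 13.62, "z": 0.78, "wz": 52.3, "grip": -0.39}
  ]
}}

```text
$.deltas[0]: bad value
```

Call:
{"api": "send_rows", "payload": {
  "deltas": [
    {"x": -2.09, "y": -2.08, "z": 0.16, "wx": 0, "wy": 0, "wz": 10.5, "grip": -0.39},
    {"x": -4.17, "y": -4.15, "z": 0.31, "wx": 0, "wy": 0, "wz": 20.9, "grip": -0.39},
    {"x": -6.26, "y": -6.23, "z": 0.47, "wx": 0, "wy": 0, "wz": 31.4, "grip": -0.39},
    {"x": -8.35, "y": -8.3, "z": 0.63, "wx": 0, "wy": 0, "wz": 41.9, "grip": -0.39},
    {"x": -10.43, "y": -10.38, "z": 0.78, "wx": 0, "wy": 0, "wz": 52.4, "grip": -0.39}
  ]
}}

```text
clock: 1.52
ee_pos: [308.7, 401.5, 223.5]
tcp_rot: [[-0.202, 0.979, 0.0], [0.979, 0.202, 0.0], [0.0, 0.0, -1.0]]
force: [0.9, 0.0, 0.8]
finger_gap: 26.3
gripper_force: 0.0
```

Call:
{"api": "send_rows", "payload": {
  "deltas": [
    {"x": -2.92, "y": 0.39, "z": 0.16, "wx": 0, "wy": 0, "wz": 10.4, "grip": -0.39},
    {"x": -5.83, "y": 0.78, "z": 0.32, "wx": 0, "wy": 0, "wz": 20.9, "grip": -0.39},
    {"x": -8.75, "y": 1.17, "z": 0.47, "wx": 0, "wy": 0, "wz": 31.4, "grip": -0.39},
    {"x": -11.67, "y": 1.55, "z": 0.63, "wx": 0, "wy": 0, "wz": 41.8, "grip": -0.39},
    {"x": -14.58, "y": 1.94, "z": 0.78, "wx": 0, "wy": 0, "wz": 52.3, "grip": -0.39}
  ]
}}

```text
clock: 2.15
ee_pos: [358.0, 263.0, 215.8]
tcp_rot: [[0.651, 0.759, 0.0], [0.759, -0.651, 0.0], [0.0, 0.0, -1.0]]
force: [0.2, -0.1, -0.4]
finger_gap: 26.0
gripper_force: 0.0
```

Call:
{"api": "send_rows", "payload": {
  "deltas": [
    {"x": -1.48, "y": 2.55, "z": 0.16, "wx": 0, "wy": 0, "wz": 10.5, "grip": -0.39},
    {"x": -2.96, "y": 5.09, "z": 0.32, "wx": 0, "wy": 0, "wz": 20.9, "grip": -0.39},
    {"x": -4.44, "y": 7.64, "z": 0.47, "wx": 0, "wy": 0, "wz": 31.4, "grip": -0.39},
    {"x": -5.91, "y": 10.18, "z": 0.63, "wx": 0, "wy": 0, "wz": 41.9, "grip": -0.39},
    {"x": -7.39, "y": 12.73, "z": 0.79, "wx": 0, "wy": 0, "wz": 52.4, "grip": -0.39}
  ]
}}

```text
clock: 2.78
ee_pos: [413.8, 64.7, 208.1]
tcp_rot: [[0.995, 0.103, -0.009], [0.103, -0.992, 0.066], [-0.003, -0.067, -0.998]]
force: [0.7, 1.4, 0.3]
finger_gap: 25.6
gripper_force: 0.0
```

Call:
{"api": "send_rows", "payload": {
  "deltas": [
    {"x": 1.11, "y": 2.72, "z": 0.15, "wx": 0, "wy": 0, "wz": 10.4, "grip": -0.39},
    {"x": 2.23, "y": 5.45, "z": 0.31, "wx": 0, "wy": 0, "wz": 20.9, "grip": -0.39},
    {"x": 3.34, "y": 8.17, "z": 0.47, "wx": 0, "wy": 0, "wz": 31.4, "grip": -0.39},
    {"x": 4.45, "y": 10.89, "z": 0.62, "wx": 0, "wy": 0, "wz": 41.8, "grip": -0.39},
    {"x": 5.57, "y": 13.62, "z": 0.78, "wx": 0, "wy": 0, "wz": 52.3, "grip": -0.39}
  ]
}}

```text
clock: 3.4
ee_pos: [450.0, -136.9, 191.1]
tcp_rot: [[0.909, -0.416, 0.021], [-0.412, -0.89, 0.195], [-0.062, -0.186, -0.981]]
force: [0.8, -0.8, 0.5]
finger_gap: 26.2
gripper_force: 0.0
```

```bash
python3 - <<'E'
from h import *
import cv2
from rig import get_image
s=here();p=get_image("wrist");cv2.imwrite("pics/w1.png",p["image"]);print(np.round(p["mtx"],1).tolist(),np.round(p["hand_eye"],3).tolist())
E
```

```text
t 3.4 p [ 450.  -136.9  191.1] yaw -24.4 tilt [-0.062 -0.186 -0.981] F [ 0.8 -0.8  0.5] gap 26.2 q [-0.43  0.14 -0.37  1.12  0.19  3.14]
[[309.7, 0.0, 325.4], [0.0, 309.7, 202.8], [0.0, 0.0, 1.0]] [[-0.0, 0.947, 0.321, 82.626], [1.0, 0.0, -0.0, -0.124], [-0.0, 0.321, -0.947, -141.226], [0.0, 0.0, 0.0, 1.0]]
```

View pics/w1.png

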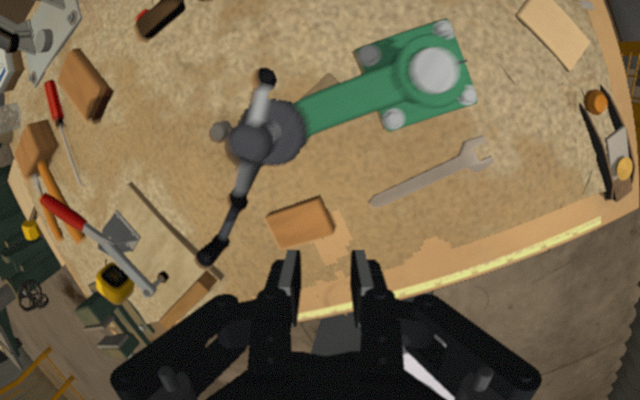

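```bash
cat >> h.py <<'E'
from scipy.spatial.transform import Rotation as Ro
def RY(yaw): c,s=np.cos(np.radians(yaw)),np.sin(np.radians(yaw));return np.array([[c,s,0],[s,-c,0],[0,0,-1.]])
def plan2(p,R,wps,grip,per=5):
    p=np.array(p,float);R=np.array(R,float)
    for i in range(0,len(wps),per):
        rows=[]
        for w in wps[i:i+per]:
            d=R.T@(np.array(w[:3])-p)/10;v=np.degrees(Ro.from_matrix(R.T@RY(w[3])).as_rotvec())
            rows.append(dict(zip(("x","y","z","wx","wy","wz","grip"),[round(float(a),2) for a in d]+[round(float(a),1) for a in v]+[grip])))
        print(json.dumps(rows));p=np.array(w[:3]);R=RY(w[3])
E
python3 - <<'E'
from h import *
s=here();plan2(s["ee_pos"],s["tcp_rot"],lin([*s["ee_pos"],-24.4],[440,-60,210,24],5)+lin([440,-60,210,24],[456.2,-13.5,200,124.8],10),-0.39)
E
```

```text
t 3.45 p [ 450.7 -140.2  190.4] yaw -24.66 tilt [-0.062 -0.184 -0.981] F [ 0.7 -2.7  0.1] gap 26.5 q [-0.43  0.15 -0.37  1.12  0.19  3.14]
[{"x": -0.89, "y": -1.41, "z": -0.08, "wx": -10.9, "wy": 2.6, "wz": -10.2, "grip": -0.39}, {"x": -1.77, "y": -2.81, "z": -0.16, "wx": -11.1, "wy": 1.7, "wz": -19.9, "grip": -0.39}, {"x": -2.66, "y": -4.22, "z": -0.24, "wx": -11.3, "wy": 0.7, "wz": -29.5, "grip": -0.39}, {"x": -3.54, "y": -5.63, "z": -0.32, "wx": -11.4, "wy": -0.2, "wz": -39.2, "grip": -0.39}, {"x": -4.43, "y": -7.04, "z": -0.4, "wx": -11.5, "wy": -1.2, "wz": -48.8, "grip": -0.39}]
[{"x": 0.34, "y": -0.36, "z": 0.1, "wx": 0.0, "wy": 0.0, "wz": -10.1, "grip": -0.39}, {"x": 0.67, "y": -0.72, "z": 0.2, "wx": 0.0, "wy": 0.0, "wz": -20.2, "grip": -0.39}, {"x": 1.01, "y": -1.08, "z": 0.3, "wx": 0.0, "wy": 0.0, "wz": -30.2, "grip": -0.39}, {"x": 1.35, "y": -1.44, "z": 0.4, "wx": 0.0, "wy": 0.0, "wz": -40.3, "grip": -0.39}, {"x": 1.69, "y": -1.79, "z": 0.5, "wx": 0.0, "wy": 0.0, "wz": -50.4, "grip": -0.39}]
[{"x": 0.49, "y": 0.03, "z": 0.1, "wx": 0.0, "wy": 0.0, "wz": -10.1, "grip": -0.39}, {"x": 0.98, "y": 0.06, "z": 0.2, "wx": 0.0, "wy": 0.0, "wz": -20.2, "grip": -0.39}, {"x": 1.47, "y": 0.09, "z": 0.3, "wx": 0.0, "wy": 0.0, "wz": -30.2, "grip": -0.39}, {"x": 1.97, "y": 0.12, "z": 0.4, "wx": 0.0, "wy": 0.0, "wz": -40.3, "grip": -0.39}, {"x": 2.46, "y": 0.15, "z": 0.5, "wx": 0.0, "wy": 0.0, "wz": -50.4, "grip": -0.39}]
```

The wrist picture shows the hold-down intact: hub near (255,140), lever grip near (210,250). The last wrist joint ran into its range limit, so I'm turning the tool back the other way.

Call:
{"api": "send_rows", "payload": {
  "deltas": [
    {"x": -0.89, "y": -1.41, "z": -0.08, "wx": -10.9, "wy": 2.6, "wz": -10.2, "grip": -0.39},
    {"x": -1.77, "y": -2.81, "z": -0.16, "wx": -11.1, "wy": 1.7, "wz": -19.9, "grip": -0.39},
    {"x": -2.66, "y": -4.22, "z": -0.24, "wx": -11.3, "wy": 0.7, "wz": -29.5, "grip": -0.39},
    {"x": -3.54, "y": -5.63, "z": -0.32, "wx": -11.4, "wy": -0.2, "wz": -39.2, "grip": -0.39},
    {"x": -4.43, "y": -7.04, "z": -0.4, "wx": -11.5, "wy": -1.2, "wz": -48.8, "grip": -0.39}
  ]
}}

```text
clock: 4.08
ee_pos: [438.4, -54.6, 211.1]
tcp_rot: [[0.908, 0.419, 0.0], [0.419, -0.908, 0.001], [0.0, -0.001, -1.0]]
force: [0.4, 0.1, -0.3]
finger_gap: 26.2
gripper_force: 0.0
```

```bash
python3 - <<'E'
from h import *
s=here();R=s["tcp_rot"];y=float(np.degrees(np.arctan2(R[1][0],R[0][0])));plan2(s["ee_pos"],R,lin([*s["ee_pos"],y],[456.2,-13.5,200,124.8],10),-0.39)
E
```

```text
t 4.075 p [438.4 -54.6 211.1] yaw 24.78 tilt [ 0.    -0.001 -1.   ] F [ 0.4  0.1 -0.3] gap 26.2 q [-0.12  0.03 -0.44  1.11  0.    2.58]
[{"x": 0.33, "y": -0.3, "z": 0.11, "wx": -0.0, "wy": -0.0, "wz": -10.0, "grip": -0.39}, {"x": 0.67, "y": -0.6, "z": 0.22, "wx": -0.0, "wy": -0.0, "wz": -20.0, "grip": -0.39}, {"x": 1.0, "y": -0.9, "z": 0.33, "wx": -0.0, "wy": -0.0, "wz": -30.0, "grip": -0.39}, {"x": 1.33, "y": -1.19, "z": 0.44, "wx": -0.0, "wy": -0.0, "wz": -40.0, "grip": -0.39}, {"x": 1.67, "y": -1.49, "z": 0.56, "wx": -0.0, "wy": -0.0, "wz": -50.0, "grip": -0.39}]
[{"x": 0.44, "y": 0.06, "z": 0.11, "wx": 0.0, "wy": 0.0, "wz": -10.0, "grip": -0.39}, {"x": 0.89, "y": 0.13, "z": 0.22, "wx": 0.0, "wy": 0.0, "wz": -20.0, "grip": -0.39}, {"x": 1.33, "y": 0.19, "z": 0.33, "wx": 0.0, "wy": 0.0, "wz": -30.0, "grip": -0.39}, {"x": 1.77, "y": 0.25, "z": 0.44, "wx": 0.0, "wy": 0.0, "wz": -40.0, "grip": -0.39}, {"x": 2.22, "y": 0.32, "z": 0.55, "wx": 0.0, "wy": 0.0, "wz": -50.0, "grip": -0.39}]
```

Call:
{"api": "send_rows", "payload": {
  "deltas": [
    {"x": 0.33, "y": -0.3, "z": 0.11, "wx": 0, "wy": 0, "wz": -10.0, "grip": -0.39},
    {"x": 0.67, "y": -0.6, "z": 0.22, "wx": 0, "wy": 0, "wz": -20.0, "grip": -0.39},
    {"x": 1.0, "y": -0.9, "z": 0.33, "wx": 0, "wy": 0, "wz": -30.0, "grip": -0.39},
    {"x": 1.33, "y": -1.19, "z": 0.44, "wx": 0, "wy": 0, "wz": -40.0, "grip": -0.39},
    {"x": 1.67, "y": -1.49, "z": 0.56, "wx": 0, "wy": 0, "wz": -50.0, "grip": -0.39}
  ]
}}

```text
clock: 4.7
ee_pos: [447.6, -34.6, 205.3]
tcp_rot: [[0.263, 0.965, -0.0], [0.965, -0.263, 0.001], [0.001, -0.0, -1.0]]
force: [0.7, 0.2, 0.0]
finger_gap: 25.8
gripper_force: 0.0
```

Call:
{"api": "send_rows", "payload": {
  "deltas": [
    {"x": 0.44, "y": 0.06, "z": 0.11, "wx": 0, "wy": 0, "wz": -10.0, "grip": -0.39},
    {"x": 0.89, "y": 0.13, "z": 0.22, "wx": 0, "wy": 0, "wz": -20.0, "grip": -0.39},
    {"x": 1.33, "y": 0.19, "z": 0.33, "wx": 0, "wy": 0, "wz": -30.0, "grip": -0.39},
    {"x": 1.77, "y": 0.25, "z": 0.44, "wx": 0, "wy": 0, "wz": -40.0, "grip": -0.39},
    {"x": 2.22, "y": 0.32, "z": 0.55, "wx": 0, "wy": 0, "wz": -50.0, "grip": -0.39}
  ]
}}

```text
clock: 5.32
ee_pos: [456.7, -14.1, 199.8]
tcp_rot: [[-0.57, 0.821, -0.0], [0.821, 0.57, 0.001], [0.001, 0.0, -1.0]]
force: [-0.1, -0.5, -0.1]
finger_gap: 25.9
gripper_force: 0.0
```

```bash
python3 - <<'E'
from h import *
import cv2
from rig import get_image
s=here();p=get_image("wrist");cv2.imwrite("pics/w2.png",p["image"])
R=s["tcp_rot"];y=float(np.degrees(np.arctan2(R[1][0],R[0][0])));t=[456.2,-13.5,118,125];plan2(s["ee_pos"],R,lin([*s["ee_pos"],y],[456.2,-13.5,160,125],2)+lin([456.2,-13.5,160,125],t,3),-0.39)
plan2(t[:3],RY(125),arc(114.8,125,175,118,118,15,0),-0.39)
E
```

```text
t 5.325 p [456.7 -14.1 199.8] yaw 124.77 tilt [ 0.001  0.    -1.   ] F [-0.1 -0.5 -0.1] gap 25.9 q [-0.03  0.06 -0.43  1.08  0.    0.93]
[{"x": 0.03, "y": -0.0, "z": 1.99, "wx": 0.0, "wy": -0.1, "wz": -0.1, "grip": -0.39}, {"x": 0.07, "y": -0.01, "z": 3.98, "wx": 0.0, "wy": -0.1, "wz": -0.2, "grip": -0.39}, {"x": 0.07, "y": -0.01, "z": 5.38, "wx": 0.0, "wy": -0.1, "wz": -0.2, "grip": -0.39}, {"x": 0.07, "y": -0.01, "z": 6.78, "wx": 0.0, "wy": -0.1, "wz": -0.2, "grip": -0.39}, {"x": 0.07, "y": -0.01, "z": 8.18, "wx": 0.0, "wy": -0.1, "wz": -0.2, "grip": -0.39}]
[{"x": 0.0, "y": -0.62, "z": 0.0, "wx": 0.0, "wy": 0.0, "wz": -3.3, "grip": -0.39}, {"x": -0.06, "y": -1.29, "z": 0.0, "wx": 0.0, "wy": 0.0, "wz": -6.7, "grip": -0.39}, {"x": -0.15, "y": -1.95, "z": 0.0, "wx": 0.0, "wy": 0.0, "wz": -10.0, "grip": -0.39}, {"x": -0.29, "y": -2.6, "z": 0.0, "wx": 0.0, "wy": 0.0, "wz": -13.3, "grip": -0.39}, {"x": -0.46, "y": -3.25, "z": 0.0, "wx": 0.0, "wy": 0.0, "wz": -16.7, "grip": -0.39}]
[{"x": -0.02, "y": -0.67, "z": 0.0, "wx": 0.0, "wy": 0.0, "wz": -3.3, "grip": -0.39}, {"x": -0.08, "y": -1.33, "z": 0.0, "wx": 0.0, "wy": 0.0, "wz": -6.7, "grip": -0.39}, {"x": -0.17, "y": -1.99, "z": 0.0, "wx": 0.0, "wy": 0.0, "wz": -10.0, "grip": -0.39}, {"x": -0.31, "y": -2.65, "z": 0.0, "wx": 0.0, "wy": 0.0, "wz": -13.3, "grip": -0.39}, {"x": -0.48, "y": -3.29, "z": 0.0, "wx": 0.0, "wy": 0.0, "wz": -16.7, "grip": -0.39}]
[{"x": -0.02, "y": -0.67, "z": 0.0, "wx": 0.0, "wy": 0.0, "wz": -3.3, "grip": -0.39}, {"x": -0.08, "y": -1.33, "z": 0.0, "wx": 0.0, "wy": 0.0, "wz": -6.7, "grip": -0.39}, {"x": -0.17, "y": -1.99, "z": 0.0, "wx": 0.0, "wy": 0.0, "wz": -10.0, "grip": -0.39}, {"x": -0.31, "y": -2.65, "z": 0.0, "wx": 0.0, "wy": 0.0, "wz": -13.3, "grip": -0.39}, {"x": -0.48, "y": -3.29, "z": 0.0, "wx": 0.0, "wy": 0.0, "wz": -16.7, "grip": -0.39}]
```

View pics/w2.png

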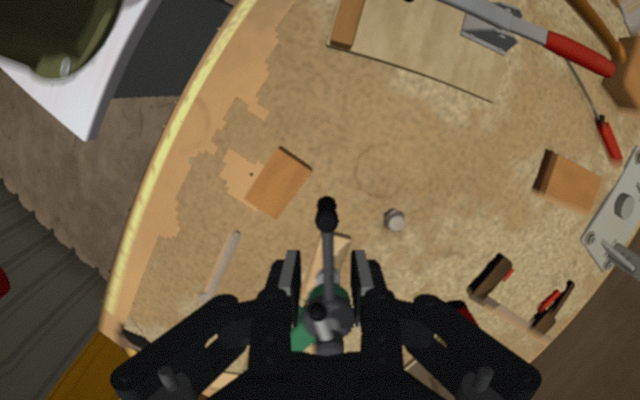

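Wrist picture: the lever grip (327,212) lies centred between the fingers (centre column about 325). Descending over it and swinging it anticlockwise.

Call:
{"api": "send_rows", "payload": {
  "deltas": [
    {"x": 0.15, "y": 0, "z": 2.0, "wx": 0, "wy": 0, "wz": 0, "grip": -0.39},
    {"x": 0.3, "y": 0, "z": 4.0, "wx": 0, "wy": 0, "wz": 0, "grip": -0.39},
    {"x": 0.3, "y": 0, "z": 5.4, "wx": 0, "wy": 0, "wz": 0, "grip": -0.39},
    {"x": 0.3, "y": 0, "z": 6.8, "wx": 0, "wy": 0, "wz": 0, "grip": -0.39},
    {"x": 0.3, "y": 0, "z": 8.2, "wx": 0, "wy": 0, "wz": 0, "grip": -0.39}
  ]
}}

```text
clock: 6.0
ee_pos: [455.2, -11.8, 117.2]
tcp_rot: [[-0.565, 0.825, 0.0], [0.825, 0.565, 0.001], [0.001, 0.001, -1.0]]
force: [0.5, -0.7, 0.6]
finger_gap: 26.0
gripper_force: 0.0
```

Call:
{"api": "send_rows", "payload": {
  "deltas": [
    {"x": 0.0, "y": -0.62, "z": 0.0, "wx": 0.0, "wy": 0.0, "wz": -3.3, "grip": -0.39},
    {"x": -0.06, "y": -1.29, "z": 0.0, "wx": 0.0, "wy": 0.0, "wz": -6.7, "grip": -0.39},
    {"x": -0.15, "y": -1.95, "z": 0.0, "wx": 0.0, "wy": 0.0, "wz": -10.0, "grip": -0.39},
    {"x": -0.29, "y": -2.6, "z": 0.0, "wx": 0.0, "wy": 0.0, "wz": -13.3, "grip": -0.39},
    {"x": -0.46, "y": -3.25, "z": 0.0, "wx": 0.0, "wy": 0.0, "wz": -16.7, "grip": -0.39}
  ]
}}

```text
clock: 6.62
ee_pos: [431.6, -33.5, 117.5]
tcp_rot: [[-0.78, 0.626, 0.001], [0.626, 0.78, 0.003], [0.001, 0.003, -1.0]]
force: [3.4, 2.8, -3.0]
finger_gap: 26.2
gripper_force: 1.7
```

Call:
{"api": "send_rows", "payload": {
  "deltas": [
    {"x": -0.02, "y": -0.67, "z": 0.0, "wx": 0.0, "wy": 0.0, "wz": -3.3, "grip": -0.39},
    {"x": -0.08, "y": -1.33, "z": 0.0, "wx": 0.0, "wy": 0.0, "wz": -6.7, "grip": -0.39},
    {"x": -0.17, "y": -1.99, "z": 0.0, "wx": 0.0, "wy": 0.0, "wz": -10.0, "grip": -0.39},
    {"x": -0.31, "y": -2.65, "z": 0.0, "wx": 0.0, "wy": 0.0, "wz": -13.3, "grip": -0.39},
    {"x": -0.48, "y": -3.29, "z": 0.0, "wx": 0.0, "wy": 0.0, "wz": -16.7, "grip": -0.39}
  ]
}}

```text
clock: 7.25
ee_pos: [414.7, -62.2, 117.6]
tcp_rot: [[-0.927, 0.376, 0.001], [0.376, 0.927, 0.003], [-0.0, 0.003, -1.0]]
force: [2.3, 2.7, -1.9]
finger_gap: 26.2
gripper_force: 1.7
```

Call:
{"api": "send_rows", "payload": {
  "deltas": [
    {"x": -0.02, "y": -0.67, "z": 0.0, "wx": 0.0, "wy": 0.0, "wz": -3.3, "grip": -0.39},
    {"x": -0.08, "y": -1.33, "z": 0.0, "wx": 0.0, "wy": 0.0, "wz": -6.7, "grip": -0.39},
    {"x": -0.17, "y": -1.99, "z": 0.0, "wx": 0.0, "wy": 0.0, "wz": -10.0, "grip": -0.39},
    {"x": -0.31, "y": -2.65, "z": 0.0, "wx": 0.0, "wy": 0.0, "wz": -13.3, "grip": -0.39},
    {"x": -0.48, "y": -3.29, "z": 0.0, "wx": 0.0, "wy": 0.0, "wz": -16.7, "grip": -0.39}
  ]
}}

```text
clock: 7.88
ee_pos: [406.6, -94.3, 117.5]
tcp_rot: [[-0.996, 0.094, 0.001], [0.094, 0.996, 0.003], [-0.001, 0.003, -1.0]]
force: [1.0, 3.4, -0.5]
finger_gap: 25.7
gripper_force: 1.7
```

```bash
python3 - <<'E'
from h import *
s=here();d=np.array(s["ee_pos"])[:2]-AX;print(np.hypot(*d),np.degrees(np.arctan2(d[1],d[0])))
R=s["tcp_rot"];y=float(np.degrees(np.arctan2(R[1][0],R[0][0])))
b=[491.4,-78.7,185,137.5];u=[*s["ee_pos"][:2],175,y]
plan2(s["ee_pos"],R,lin([*s["ee_pos"],y],u,2)+lin(u,b,8),-0.39)
E
```

```text
t 7.875 p [406.6 -94.3 117.5] yaw 174.63 tilt [-0.001  0.003 -1.   ] F [ 1.   3.4 -0.5] gap 25.7 q [-0.23  0.06 -0.64  0.88  0.   -0.14]
116.39979485199702 173.70782183089057
[{"x": -0.0, "y": 0.01, "z": -2.87, "wx": 0.2, "wy": 0.1, "wz": 0.0, "grip": -0.39}, {"x": -0.01, "y": 0.02, "z": -5.75, "wx": 0.2, "wy": 0.1, "wz": 0.0, "grip": -0.39}, {"x": -1.04, "y": 0.31, "z": -5.87, "wx": 0.2, "wy": 0.0, "wz": 4.6, "grip": -0.39}, {"x": -2.08, "y": 0.61, "z": -5.99, "wx": 0.2, "wy": 0.0, "wz": 9.3, "grip": -0.39}, {"x": -3.12, "y": 0.9, "z": -6.12, "wx": 0.2, "wy": 0.0, "wz": 13.9, "grip": -0.39}]
[{"x": -0.94, "y": 0.53, "z": -0.12, "wx": 0.0, "wy": 0.0, "wz": 4.6, "grip": -0.39}, {"x": -1.87, "y": 1.07, "z": -0.25, "wx": 0.0, "wy": 0.0, "wz": 9.3, "grip": -0.39}, {"x": -2.81, "y": 1.6, "z": -0.38, "wx": 0.0, "wy": 0.0, "wz": 13.9, "grip": -0.39}, {"x": -3.74, "y": 2.14, "z": -0.5, "wx": 0.0, "wy": 0.0, "wz": 18.6, "grip": -0.39}, {"x": -4.68, "y": 2.67, "z": -0.62, "wx": 0.0, "wy": 0.0, "wz": 23.2, "grip": -0.39}]
```

Call:
{"api": "send_rows", "payload": {
  "deltas": [
    {"x": 0, "y": -0.1, "z": -2.87, "wx": 0.2, "wy": 0.1, "wz": 0.0, "grip": -0.39},
    {"x": -0.01, "y": 0.02, "z": -5.75, "wx": 0.2, "wy": 0.1, "wz": 0.0, "grip": -0.39},
    {"x": -1.04, "y": 0.31, "z": -5.87, "wx": 0.2, "wy": 0.0, "wz": 4.6, "grip": -0.39},
    {"x": -2.08, "y": 0.61, "z": -5.99, "wx": 0.2, "wy": 0.0, "wz": 9.3, "grip": -0.39},
    {"x": -3.12, "y": 0.9, "z": -6.12, "wx": 0.2, "wy": 0.0, "wz": 13.9, "grip": -0.39}
  ]
}}

```text
clock: 8.5
ee_pos: [438.3, -89.0, 178.7]
tcp_rot: [[-0.942, 0.335, -0.001], [0.335, 0.942, -0.002], [-0.0, -0.002, -1.0]]
force: [1.3, 0.6, 0.6]
finger_gap: 25.9
gripper_force: 0.0
```

Call:
{"api": "send_rows", "payload": {
  "deltas": [
    {"x": -0.94, "y": 0.53, "z": -0.12, "wx": 0.0, "wy": 0.0, "wz": 4.6, "grip": -0.39},
    {"x": -1.87, "y": 1.07, "z": -0.25, "wx": 0.0, "wy": 0.0, "wz": 9.3, "grip": -0.39},
    {"x": -2.81, "y": 1.6, "z": -0.38, "wx": 0.0, "wy": 0.0, "wz": 13.9, "grip": -0.39},
    {"x": -3.74, "y": 2.14, "z": -0.5, "wx": 0.0, "wy": 0.0, "wz": 18.6, "grip": -0.39},
    {"x": -4.68, "y": 2.67, "z": -0.62, "wx": 0.0, "wy": 0.0, "wz": 23.2, "grip": -0.39}
  ]
}}

```text
clock: 9.12
ee_pos: [491.3, -79.3, 184.6]
tcp_rot: [[-0.734, 0.679, -0.001], [0.679, 0.734, -0.002], [-0.001, -0.002, -1.0]]
force: [0.5, -0.1, -0.1]
finger_gap: 26.3
gripper_force: 0.0
```

```bash
python3 - <<'E'
from h import *
import cv2
from rig import get_image
s=here();p=get_image("wrist");cv2.imwrite("pics/w3.png",p["image"])
E
```

```text
t 9.125 p [491.3 -79.3 184.6] yaw 137.24 tilt [-0.001 -0.002 -1.   ] F [ 0.5 -0.1 -0.1] gap 26.3 q [-0.16  0.15 -0.37  1.06 -0.    0.59]
```

View pics/w3.png

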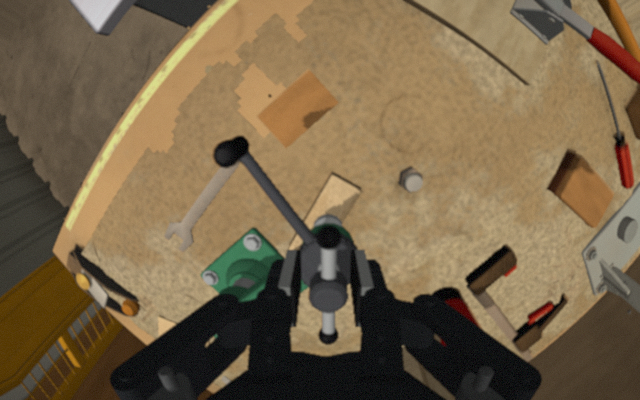

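Wrist picture: T-bar ball (329,237) and hub (327,293) lie along the centre column, so the bar is aligned with the tool. I'll first turn it anticlockwise to its stop (-0.2 rad) for an absolute reference.

Call:
{"api": "send_rows", "payload": {
  "deltas": [
    {"x": 0, "y": 0, "z": 1.5, "wx": 0, "wy": 0, "wz": 0, "grip": -0.39},
    {"x": 0, "y": 0, "z": 3.0, "wx": 0, "wy": 0, "wz": 0, "grip": -0.39},
    {"x": 0, "y": 0, "z": 4.2, "wx": 0, "wy": 0, "wz": 0, "grip": -0.39},
    {"x": 0, "y": 0, "z": 5.2, "wx": 0, "wy": 0, "wz": 0, "grip": -0.39},
    {"x": 0, "y": 0, "z": 5.2, "wx": 0, "wy": 0, "wz": 0, "grip": -0.5}
  ]
}}

```text
clock: 9.8
ee_pos: [489.9, -79.3, 132.0]
tcp_rot: [[-0.736, 0.677, -0.003], [0.677, 0.736, -0.002], [0.001, -0.004, -1.0]]
force: [-0.2, -0.8, -1.2]
finger_gap: 21.0
gripper_force: 0.0
```

Call:
{"api": "send_rows", "payload": {
  "deltas": [
    {"x": -0.01, "y": -0.26, "z": 0, "wx": 0, "wy": 0, "wz": -3.6, "grip": -0.5},
    {"x": -0.03, "y": -0.53, "z": 0, "wx": 0, "wy": 0, "wz": -7.2, "grip": -0.5},
    {"x": -0.08, "y": -0.78, "z": 0, "wx": 0, "wy": 0, "wz": -10.8, "grip": -0.5},
    {"x": -0.13, "y": -1.04, "z": 0, "wx": 0, "wy": 0, "wz": -14.4, "grip": -0.5},
    {"x": -0.21, "y": -1.3, "z": 0, "wx": 0, "wy": 0, "wz": -18, "grip": -0.5}
  ]
}}

```text
clock: 10.42
ee_pos: [485.2, -89.1, 134.0]
tcp_rot: [[-0.911, 0.413, 0.003], [0.413, 0.911, 0.001], [-0.002, 0.002, -1.0]]
force: [2.7, 5.5, 0.4]
finger_gap: 21.3
gripper_force: 3.1
```

Call:
{"api": "send_rows", "payload": {
  "deltas": [
    {"x": -0.01, "y": -0.26, "z": 0, "wx": 0, "wy": 0, "wz": -3.6, "grip": -0.5},
    {"x": -0.03, "y": -0.53, "z": 0, "wx": 0, "wy": 0, "wz": -7.2, "grip": -0.5},
    {"x": -0.08, "y": -0.78, "z": 0, "wx": 0, "wy": 0, "wz": -10.8, "grip": -0.5},
    {"x": -0.13, "y": -1.04, "z": 0, "wx": 0, "wy": 0, "wz": -14.4, "grip": -0.5},
    {"x": -0.21, "y": -1.3, "z": 0, "wx": 0, "wy": 0, "wz": -18, "grip": -0.5}
  ]
}}

```text
clock: 11.05
ee_pos: [481.6, -101.4, 134.4]
tcp_rot: [[-0.994, 0.111, 0.003], [0.111, 0.994, 0.002], [-0.002, 0.002, -1.0]]
force: [1.9, 7.4, 5.9]
finger_gap: 21.3
gripper_force: 3.5
```

```bash
cat >> h.py <<'E'
def pol():
    s=here();d=np.array(s["ee_pos"])[:2]-AX;print("r,ang",np.hypot(*d).round(1),np.degrees(np.arctan2(d[1],d[0])).round(1))
E
python3 -c "from h import *;pol()"
```

```text
t 11.05 p [ 481.6 -101.4  134.4] yaw 173.6 tilt [-0.002  0.002 -1.   ] F [1.9 7.4 5.9] gap 21.3 q [-0.21  0.17 -0.46  0.94  0.   -0.1 ]
r,ang 41.1 172.0
```

Call:
{"api": "send_rows", "payload": {
  "deltas": [
    {"x": -0.01, "y": -0.26, "z": 0, "wx": 0, "wy": 0, "wz": -3.6, "grip": -0.5},
    {"x": -0.03, "y": -0.53, "z": 0, "wx": 0, "wy": 0, "wz": -7.2, "grip": -0.5},
    {"x": -0.08, "y": -0.78, "z": 0, "wx": 0, "wy": 0, "wz": -10.8, "grip": -0.5},
    {"x": -0.13, "y": -1.04, "z": 0, "wx": 0, "wy": 0, "wz": -14.4, "grip": -0.5}
  ]
}}

```text
clock: 11.55
ee_pos: [481.3, -111.9, 134.2]
tcp_rot: [[-0.99, -0.139, 0.002], [-0.139, 0.99, 0.001], [-0.002, 0.001, -1.0]]
force: [0.9, 6.8, 4.5]
finger_gap: 21.2
gripper_force: 3.2
```

```bash
python3 -c "from h import *;pol()"
```

```text
t 11.55 p [ 481.3 -111.9  134.2] yaw -172.0 tilt [-0.002  0.001 -1.   ] F [0.9 6.8 4.5] gap 21.2 q [-0.23  0.18 -0.45  0.94  0.   -0.37]
r,ang 41.3 -173.3
```

Not at the stop yet (186.7°). Continuing.

Call:
{"api": "send_rows", "payload": {
  "deltas": [
    {"x": -0.01, "y": -0.26, "z": 0, "wx": 0, "wy": 0, "wz": -3.6, "grip": -0.5},
    {"x": -0.03, "y": -0.53, "z": 0, "wx": 0, "wy": 0, "wz": -7.2, "grip": -0.5},
    {"x": -0.08, "y": -0.78, "z": 0, "wx": 0, "wy": 0, "wz": -10.8, "grip": -0.5}
  ]
}}

```text
clock: 11.92
ee_pos: [482.6, -118.1, 134.0]
tcp_rot: [[-0.947, -0.323, 0.001], [-0.323, 0.947, 0.005], [-0.002, 0.004, -1.0]]
force: [0.7, 14.9, 6.0]
finger_gap: 21.2
gripper_force: 7.1
```

```bash
python3 -c "from h import *;pol()"
```

```text
t 11.925 p [ 482.6 -118.1  134. ] yaw -161.18 tilt [-0.002  0.004 -1.   ] F [ 0.7 14.9  6. ] gap 21.2 q [-0.24  0.19 -0.44  0.94  0.01 -0.57]
r,ang 41.2 -164.6
```

Call:
{"api": "send_rows", "payload": {
  "deltas": [
    {"x": -0.02, "y": 0.37, "z": 0.02, "wx": 0, "wy": 0, "wz": 5, "grip": -0.5},
    {"x": -0.06, "y": 0.73, "z": 0.04, "wx": 0, "wy": 0, "wz": 10, "grip": -0.5},
    {"x": -0.14, "y": 1.09, "z": 0.06, "wx": 0, "wy": 0, "wz": 15, "grip": -0.5},
    {"x": -0.25, "y": 1.44, "z": 0.08, "wx": 0, "wy": 0, "wz": 20, "grip": -0.5},
    {"x": -0.39, "y": 1.78, "z": 0.1, "wx": 0, "wy": 0, "wz": 25, "grip": -0.5}
  ]
}}

```text
clock: 12.55
ee_pos: [480.7, -104.8, 132.7]
tcp_rot: [[-0.993, 0.115, 0.0], [0.115, 0.993, -0.006], [-0.001, -0.006, -1.0]]
force: [1.7, -6.5, -2.7]
finger_gap: 21.4
gripper_force: 3.1
```

Call:
{"api": "send_rows", "payload": {
  "deltas": [
    {"x": -0.02, "y": 0.37, "z": 0.02, "wx": 0, "wy": 0, "wz": 5, "grip": -0.5},
    {"x": -0.06, "y": 0.73, "z": 0.04, "wx": 0, "wy": 0, "wz": 10, "grip": -0.5},
    {"x": -0.14, "y": 1.09, "z": 0.06, "wx": 0, "wy": 0, "wz": 15, "grip": -0.5},
    {"x": -0.25, "y": 1.44, "z": 0.08, "wx": 0, "wy": 0, "wz": 20, "grip": -0.5},
    {"x": -0.39, "y": 1.78, "z": 0.1, "wx": 0, "wy": 0, "wz": 25, "grip": -0.5}
  ]
}}

```text
clock: 13.18
ee_pos: [485.3, -87.6, 131.0]
tcp_rot: [[-0.852, 0.524, -0.002], [0.524, 0.852, -0.006], [-0.002, -0.007, -1.0]]
force: [-1.1, -5.9, -3.9]
finger_gap: 21.2
gripper_force: 3.1
```

```bash
python3 -c "from h import *;pol()"
```

```text
t 13.175 p [485.3 -87.6 131. ] yaw 148.4 tilt [-0.002 -0.007 -1.   ] F [-1.1 -5.9 -3.9] gap 21.2 q [-0.17  0.18 -0.46  0.93 -0.01  0.38]
r,ang 41.8 152.2
```

Call:
{"api": "send_rows", "payload": {
  "deltas": [
    {"x": -0.02, "y": 0.37, "z": 0.02, "wx": 0, "wy": 0, "wz": 5, "grip": -0.5},
    {"x": -0.06, "y": 0.73, "z": 0.04, "wx": 0, "wy": 0, "wz": 10, "grip": -0.5},
    {"x": -0.14, "y": 1.09, "z": 0.06, "wx": 0, "wy": 0, "wz": 15, "grip": -0.5},
    {"x": -0.25, "y": 1.44, "z": 0.08, "wx": 0, "wy": 0, "wz": 20, "grip": -0.5},
    {"x": -0.39, "y": 1.78, "z": 0.1, "wx": 0, "wy": 0, "wz": 25, "grip": -0.5}
  ]
}}

```text
clock: 13.8
ee_pos: [496.4, -74.0, 129.2]
tcp_rot: [[-0.551, 0.835, -0.005], [0.835, 0.551, -0.005], [-0.002, -0.007, -1.0]]
force: [-3.9, -5.2, -4.5]
finger_gap: 21.3
gripper_force: 3.1
```

Call:
{"api": "send_rows", "payload": {
  "deltas": [
    {"x": -0.02, "y": 0.37, "z": 0.02, "wx": 0, "wy": 0, "wz": 5, "grip": -0.5},
    {"x": -0.06, "y": 0.73, "z": 0.04, "wx": 0, "wy": 0, "wz": 10, "grip": -0.5},
    {"x": -0.14, "y": 1.09, "z": 0.06, "wx": 0, "wy": 0, "wz": 15, "grip": -0.5},
    {"x": -0.25, "y": 1.44, "z": 0.08, "wx": 0, "wy": 0, "wz": 20, "grip": -0.5},
    {"x": -0.39, "y": 1.78, "z": 0.1, "wx": 0, "wy": 0, "wz": 25, "grip": -0.5}
  ]
}}

```text
clock: 14.42
ee_pos: [511.9, -66.4, 127.4]
tcp_rot: [[-0.147, 0.989, -0.008], [0.989, 0.147, -0.003], [-0.002, -0.008, -1.0]]
force: [-7.1, -1.5, -3.8]
finger_gap: 21.5
gripper_force: 3.4
```

Call:
{"api": "send_rows", "payload": {
  "deltas": [
    {"x": -0.02, "y": 0.37, "z": 0.02, "wx": 0, "wy": 0, "wz": 5, "grip": -0.5},
    {"x": -0.06, "y": 0.73, "z": 0.04, "wx": 0, "wy": 0, "wz": 10, "grip": -0.5},
    {"x": -0.14, "y": 1.09, "z": 0.06, "wx": 0, "wy": 0, "wz": 15, "grip": -0.5},
    {"x": -0.25, "y": 1.44, "z": 0.08, "wx": 0, "wy": 0, "wz": 20, "grip": -0.5},
    {"x": -0.39, "y": 1.78, "z": 0.1, "wx": 0, "wy": 0, "wz": 25, "grip": -0.5}
  ]
}}

```text
clock: 15.05
ee_pos: [529.3, -65.9, 125.9]
tcp_rot: [[0.284, 0.959, -0.009], [0.959, -0.284, 0.001], [-0.002, -0.009, -1.0]]
force: [-7.8, 3.9, -4.2]
finger_gap: 21.5
gripper_force: 4.2
```

```bash
python3 -c "from h import *;pol()"
```

```text
t 15.05 p [529.3 -65.9 125.9] yaw 73.48 tilt [-0.002 -0.009 -1.   ] F [-7.8  3.9 -4.2] gap 21.5 q [-0.12  0.26 -0.36  0.95 -0.    1.74]
r,ang 41.8 80.3
```

Call:
{"api": "send_rows", "payload": {
  "deltas": [
    {"x": -0.02, "y": 0.37, "z": 0.01, "wx": 0, "wy": 0, "wz": 5, "grip": -0.5},
    {"x": -0.06, "y": 0.73, "z": 0.02, "wx": 0, "wy": 0, "wz": 10, "grip": -0.5},
    {"x": -0.14, "y": 1.09, "z": 0.03, "wx": 0, "wy": 0, "wz": 15, "grip": -0.5},
    {"x": -0.25, "y": 1.44, "z": 0.04, "wx": 0, "wy": 0, "wz": 20, "grip": -0.5},
    {"x": -0.39, "y": 1.78, "z": 0.05, "wx": 0, "wy": 0, "wz": 25, "grip": -0.5}
  ]
}}

```text
clock: 15.68
ee_pos: [546.3, -73.4, 125.7]
tcp_rot: [[0.662, 0.749, -0.008], [0.749, -0.662, 0.003], [-0.003, -0.008, -1.0]]
force: [-5.3, 8.4, -4.3]
finger_gap: 21.3
gripper_force: 4.5
```

Call:
{"api": "send_rows", "payload": {
  "deltas": [
    {"x": -0.02, "y": 0.37, "z": 0.01, "wx": 0, "wy": 0, "wz": 5, "grip": -0.5},
    {"x": -0.06, "y": 0.73, "z": 0.02, "wx": 0, "wy": 0, "wz": 10, "grip": -0.5},
    {"x": -0.14, "y": 1.09, "z": 0.03, "wx": 0, "wy": 0, "wz": 15, "grip": -0.5},
    {"x": -0.25, "y": 1.44, "z": 0.04, "wx": 0, "wy": 0, "wz": 20, "grip": -0.5},
    {"x": -0.39, "y": 1.78, "z": 0.05, "wx": 0, "wy": 0, "wz": 25, "grip": -0.5}
  ]
}}

```text
clock: 16.3
ee_pos: [558.5, -87.9, 125.7]
tcp_rot: [[0.917, 0.399, -0.005], [0.399, -0.917, 0.004], [-0.003, -0.005, -1.0]]
force: [-2.0, 8.6, -7.0]
finger_gap: 21.6
gripper_force: 4.3
```

```bash
python3 -c "from h import *;pol()"
```

```text
t 16.3 p [558.5 -87.9 125.7] yaw 23.54 tilt [-0.003 -0.005 -1.   ] F [-2.   8.6 -7. ] gap 21.6 q [-0.16  0.32 -0.29  0.97  0.    2.57]
r,ang 41.0 27.9
```

Call:
{"api": "send_rows", "payload": {
  "deltas": [
    {"x": -0.01, "y": 0.26, "z": 0, "wx": 0, "wy": 0, "wz": 3.6, "grip": -0.5},
    {"x": -0.03, "y": 0.53, "z": 0, "wx": 0, "wy": 0, "wz": 7.2, "grip": -0.5},
    {"x": -0.08, "y": 0.78, "z": 0, "wx": 0, "wy": 0, "wz": 10.8, "grip": -0.5},
    {"x": -0.13, "y": 1.04, "z": 0, "wx": 0, "wy": 0, "wz": 14.4, "grip": -0.5},
    {"x": -0.21, "y": 1.3, "z": 0, "wx": 0, "wy": 0, "wz": 18, "grip": -0.5}
  ]
}}

```text
clock: 16.92
ee_pos: [562.8, -101.0, 126.2]
tcp_rot: [[0.995, 0.097, -0.003], [0.097, -0.995, 0.003], [-0.002, -0.003, -1.0]]
force: [0.9, 7.1, -5.4]
finger_gap: 21.3
gripper_force: 3.8
```

Call:
{"api": "send_rows", "payload": {
  "deltas": [
    {"x": 0, "y": 0.05, "z": 0, "wx": 0, "wy": 0, "wz": 0, "grip": -0.5},
    {"x": 0, "y": 0.05, "z": 0, "wx": 0, "wy": 0, "wz": 0, "grip": -0.5}
  ]
}}

```text
clock: 17.18
ee_pos: [563.4, -102.6, 126.6]
tcp_rot: [[0.995, 0.099, -0.002], [0.099, -0.995, 0.0], [-0.002, -0.001, -1.0]]
force: [-0.1, 4.7, -3.1]
finger_gap: 21.4
gripper_force: 2.3
```

```bash
cat >> h.py <<'E'
def bar(sgn=-1):
    s=here();R=np.array(s["tcp_rot"]);c=np.array(s["ee_pos"])[:2]+sgn*(s["finger_gap"]/2-8)*R[:2,1];d=c-AX;a=np.degrees(np.arctan2(d[1],d[0]));t=-.2+np.radians(192-a);print("bar",a,"t",t,"squeeze",12-t*4.775)
E
python3 -c "from h import *;pol();bar()"
```

```text
t 17.175 p [ 563.4 -102.6  126.6] yaw 5.67 tilt [-0.002 -0.001 -1.   ] F [-0.1  4.7 -3.1] gap 21.4 q [-0.18  0.33 -0.28  0.97  0.    2.86]
r,ang 41.3 6.3
t 17.175 p [ 563.4 -102.6  126.6] yaw 5.67 tilt [-0.002 -0.001 -1.   ] F [-0.1  4.7 -3.1] gap 21.4 q [-0.18  0.33 -0.28  0.97  0.    2.86]
bar 10.03179745247467 t 2.97594426839025 squeeze -2.2101338815634453
```

Call:
{"api": "send_rows", "payload": {
  "deltas": [
    {"x": 0, "y": -0.25, "z": 0, "wx": 0, "wy": 0, "wz": 0, "grip": -0.45},
    {"x": 0, "y": -0.25, "z": -1.0, "wx": 0, "wy": 0, "wz": 0, "grip": -0.39},
    {"x": 0, "y": -0.25, "z": -3.0, "wx": 0, "wy": 0, "wz": 0, "grip": -0.39},
    {"x": 0, "y": -0.25, "z": -6.0, "wx": 0, "wy": 0, "wz": 0, "grip": -0.39},
    {"x": 0, "y": -0.25, "z": -6.0, "wx": 0, "wy": 0, "wz": 0, "grip": -0.39}
  ]
}}

```text
clock: 17.8
ee_pos: [565.7, -102.1, 190.5]
tcp_rot: [[0.995, 0.098, 0.005], [0.098, -0.995, -0.004], [0.004, 0.004, -1.0]]
force: [-0.3, -0.0, -0.3]
finger_gap: 26.2
gripper_force: 0.0
```

```bash
python3 - <<'E'
from h import *
from rig import get_image
import cv2
s=here()
for n in("side","scene"):
    p=get_image(n);cv2.imwrite(f"pics/{n}2.png",p["image"])
im=[cv2.resize(cv2.imread(f"pics/{n}2.png")[a:a+130,b:b+130],(400,400),interpolation=2) for n,a,b in(("side",150,275),("scene",155,255))]
cv2.imwrite("pics/c.png",np.hstack(im))
R=s["tcp_rot"];y=float(np.degrees(np.arctan2(R[1][0],R[0][0])))
plan2(s["ee_pos"],R,lin([*s["ee_pos"],y],[407,-89.6,186,171.4],16),-0.39)
E
```

```text
t 17.8 p [ 565.7 -102.1  190.5] yaw 5.6 tilt [ 0.004  0.004 -1.   ] F [-0.3 -0.  -0.3] gap 26.2 q [-0.18  0.28 -0.19  1.1  -0.    2.87]
[{"x": -0.98, "y": -0.17, "z": 0.02, "wx": 0.3, "wy": -0.2, "wz": -10.4, "grip": -0.39}, {"x": -1.96, "y": -0.35, "z": 0.05, "wx": 0.3, "wy": -0.2, "wz": -20.7, "grip": -0.39}, {"x": -2.94, "y": -0.52, "z": 0.07, "wx": 0.3, "wy": -0.2, "wz": -31.1, "grip": -0.39}, {"x": -3.92, "y": -0.7, "z": 0.09, "wx": 0.3, "wy": -0.1, "wz": -41.5, "grip": -0.39}, {"x": -4.9, "y": -0.87, "z": 0.12, "wx": 0.4, "wy": -0.1, "wz": -51.8, "grip": -0.39}]
[{"x": -0.47, "y": -0.88, "z": 0.03, "wx": 0.0, "wy": 0.0, "wz": -10.4, "grip": -0.39}, {"x": -0.94, "y": -1.76, "z": 0.06, "wx": 0.0, "wy": 0.0, "wz": -20.7, "grip": -0.39}, {"x": -1.41, "y": -2.63, "z": 0.09, "wx": 0.0, "wy": 0.0, "wz": -31.1, "grip": -0.39}, {"x": -1.87, "y": -3.51, "z": 0.11, "wx": 0.0, "wy": 0.0, "wz": -41.5, "grip": -0.39}, {"x": -2.34, "y": -4.39, "z": 0.14, "wx": 0.0, "wy": 0.0, "wz": -51.8, "grip": -0.39}]
[{"x": 0.4, "y": -0.91, "z": 0.03, "wx": 0.0, "wy": 0.0, "wz": -10.4, "grip": -0.39}, {"x": 0.8, "y": -1.82, "z": 0.06, "wx": 0.0, "wy": 0.0, "wz": -20.7, "grip": -0.39}, {"x": 1.2, "y": -2.73, "z": 0.09, "wx": 0.0, "wy": 0.0, "wz": -31.1, "grip": -0.39}, {"x": 1.6, "y": -3.64, "z": 0.11, "wx": 0.0, "wy": 0.0, "wz": -41.5, "grip": -0.39}, {"x": 2.0, "y": -4.55, "z": 0.14, "wx": 0.0, "wy": 0.0, "wz": -51.8, "grip": -0.39}]
[{"x": 0.96, "y": -0.25, "z": 0.03, "wx": 0.0, "wy": 0.0, "wz": -10.4, "grip": -0.39}]
```

View pics/c.png

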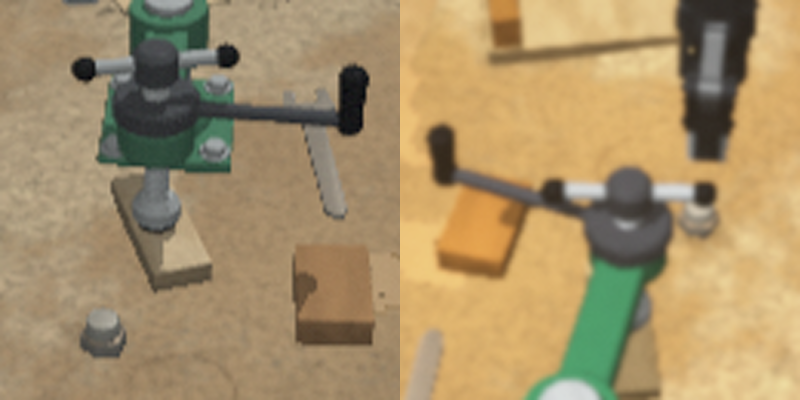

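```bash
python3 - <<'E'
from h import *
k=130/400
S=lambda u,v:(255+(u-400)*k,155+v*k); D=lambda u,v:(275+u*k,150+v*k)
a=tri(S(704,193),D(84,68));b=tri(S(553,191),D(228,55));g=tri(S(438,137),D(355,77));print(a,b,g);d=a[0]-b[0];print(np.degrees(np.arctan2(d[1],d[0])),np.hypot(*d[:2]))
E
```

```text
(array([ 564.1, -100.3,  137.4]), [0.2, 0.2]) (array([ 480.6, -116.8,  136.8]), [0.4, 0.4]) (array([407.3, -92.8, 138.3]), [0.4, 0.4])
11.177914782506045 85.11462858991985
```

Call:
{"api": "send_rows", "payload": {
  "deltas": [
    {"x": -0.98, "y": -0.17, "z": 0.02, "wx": 0.3, "wy": -0.2, "wz": -10.4, "grip": -0.39},
    {"x": -1.96, "y": -0.35, "z": 0.05, "wx": 0.3, "wy": -0.2, "wz": -20.7, "grip": -0.39},
    {"x": -2.94, "y": -0.52, "z": 0.07, "wx": 0.3, "wy": -0.2, "wz": -31.1, "grip": -0.39},
    {"x": -3.92, "y": -0.7, "z": 0.09, "wx": 0.3, "wy": -0.1, "wz": -41.5, "grip": -0.39},
    {"x": -4.9, "y": -0.87, "z": 0.12, "wx": 0.4, "wy": -0.1, "wz": -51.8, "grip": -0.39}
  ]
}}

```text
clock: 18.52
ee_pos: [512.7, -97.4, 184.8]
tcp_rot: [[0.534, 0.846, -0.008], [0.846, -0.534, 0.003], [-0.002, -0.008, -1.0]]
force: [0.1, -0.2, -0.7]
finger_gap: 26.1
gripper_force: 0.0
```

Call:
{"api": "send_rows", "payload": {
  "deltas": [
    {"x": -0.47, "y": -0.88, "z": 0.03, "wx": 0.0, "wy": 0.0, "wz": -10.4, "grip": -0.39},
    {"x": -0.94, "y": -1.76, "z": 0.06, "wx": 0.0, "wy": 0.0, "wz": -20.7, "grip": -0.39},
    {"x": -1.41, "y": -2.63, "z": 0.09, "wx": 0.0, "wy": 0.0, "wz": -31.1, "grip": -0.39},
    {"x": -1.87, "y": -3.51, "z": 0.11, "wx": 0.0, "wy": 0.0, "wz": -41.5, "grip": -0.39},
    {"x": -2.34, "y": -4.39, "z": 0.14, "wx": 0.0, "wy": 0.0, "wz": -51.8, "grip": -0.39}
  ]
}}

```text
clock: 19.15
ee_pos: [463.2, -93.5, 183.8]
tcp_rot: [[-0.335, 0.942, -0.008], [0.942, 0.335, 0.003], [0.005, -0.006, -1.0]]
force: [0.8, 0.4, 0.3]
finger_gap: 26.1
gripper_force: 0.0
```

Call:
{"api": "send_rows", "payload": {
  "deltas": [
    {"x": 0.4, "y": -0.91, "z": 0.03, "wx": 0.0, "wy": 0.0, "wz": -10.4, "grip": -0.39},
    {"x": 0.8, "y": -1.82, "z": 0.06, "wx": 0.0, "wy": 0.0, "wz": -20.7, "grip": -0.39},
    {"x": 1.2, "y": -2.73, "z": 0.09, "wx": 0.0, "wy": 0.0, "wz": -31.1, "grip": -0.39},
    {"x": 1.6, "y": -3.64, "z": 0.11, "wx": 0.0, "wy": 0.0, "wz": -41.5, "grip": -0.39},
    {"x": 2.0, "y": -4.55, "z": 0.14, "wx": 0.0, "wy": 0.0, "wz": -51.8, "grip": -0.39}
  ]
}}

```text
clock: 19.77
ee_pos: [413.6, -89.6, 182.8]
tcp_rot: [[-0.947, 0.32, -0.008], [0.32, 0.947, 0.003], [0.008, -0.0, -1.0]]
force: [-0.5, -0.3, 0.4]
finger_gap: 26.3
gripper_force: 0.0
```

Call:
{"api": "send_rows", "payload": {
  "deltas": [
    {"x": 0.96, "y": -0.25, "z": 0.03, "wx": 0.0, "wy": 0.0, "wz": -10.4, "grip": -0.39},
    {"x": 0.96, "y": -0.25, "z": 0.03, "wx": 0.0, "wy": 0.0, "wz": -10.4, "grip": -0.39}
  ]
}}

```text
clock: 20.02
ee_pos: [403.7, -88.8, 182.7]
tcp_rot: [[-0.988, 0.151, -0.008], [0.151, 0.988, 0.003], [0.008, 0.002, -1.0]]
force: [0.7, 0.4, 0.7]
finger_gap: 26.1
gripper_force: 0.0
```

```bash
python3 - <<'E'
from h import *
import cv2
from rig import get_image
pol();p=get_image("wrist");cv2.imwrite("pics/w4.png",p["image"])
E
```

```text
t 20.025 p [403.7 -88.8 182.7] yaw 171.29 tilt [ 0.008  0.002 -1.   ] F [0.7 0.4 0.7] gap 26.1 q [-0.22 -0.   -0.54  1.05  0.   -0.07]
r,ang 120.0 171.2
```

View pics/w4.png

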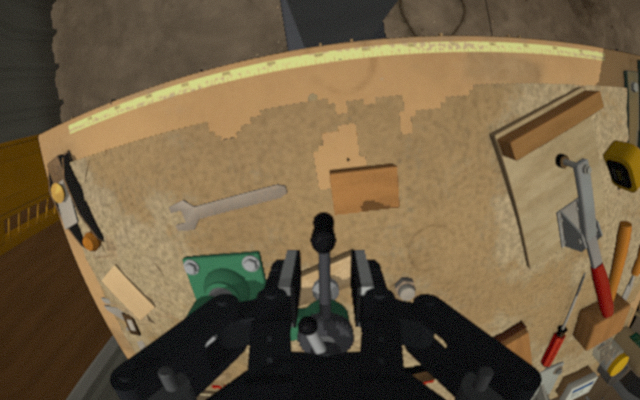

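Both views agree: foot bears on the plywood, T-bar at about 11° (squeeze about 2–3 mm). The lever grip is again centred between the fingers (322,235). Now tightening.

Call:
{"api": "send_rows", "payload": {
  "deltas": [
    {"x": -0.2, "y": 0, "z": 2.0, "wx": 0, "wy": 0, "wz": 0, "grip": -0.39},
    {"x": -0.4, "y": 0, "z": 3.0, "wx": 0, "wy": 0, "wz": 0, "grip": -0.39},
    {"x": -0.4, "y": 0, "z": 4.2, "wx": 0, "wy": 0, "wz": 0, "grip": -0.39},
    {"x": -0.4, "y": 0, "z": 5.4, "wx": 0, "wy": 0, "wz": 0, "grip": -0.39},
    {"x": -0.4, "y": 0, "z": 6.5, "wx": 0, "wy": 0, "wz": 0, "grip": -0.39}
  ]
}}

```text
clock: 20.7
ee_pos: [408.3, -89.2, 117.6]
tcp_rot: [[-0.989, 0.15, -0.006], [0.15, 0.989, 0.003], [0.007, 0.002, -1.0]]
force: [0.8, 0.1, 0.5]
finger_gap: 26.1
gripper_force: 0.0
```

Call:
{"api": "send_rows", "payload": {
  "deltas": [
    {"x": -0.02, "y": 0.71, "z": 0, "wx": 0, "wy": 0, "wz": 3.5, "grip": -0.39},
    {"x": -0.09, "y": 1.41, "z": 0, "wx": 0, "wy": 0, "wz": 7, "grip": -0.39},
    {"x": -0.19, "y": 2.11, "z": 0, "wx": 0, "wy": 0, "wz": 10.5, "grip": -0.39},
    {"x": -0.35, "y": 2.81, "z": 0, "wx": 0, "wy": 0, "wz": 14, "grip": -0.39},
    {"x": -0.54, "y": 3.49, "z": 0, "wx": 0, "wy": 0, "wz": 17.5, "grip": -0.39}
  ]
}}

```text
clock: 21.32
ee_pos: [417.8, -56.1, 117.5]
tcp_rot: [[-0.897, 0.442, -0.008], [0.442, 0.897, 0.001], [0.008, -0.003, -1.0]]
force: [-1.4, -2.5, -1.7]
finger_gap: 26.2
gripper_force: 1.8
```

```bash
python3 -c "from h import *;pol()"
```

```text
t 21.325 p [417.8 -56.1 117.5] yaw 153.76 tilt [ 0.008 -0.003 -1.   ] F [-1.4 -2.5 -1.7] gap 26.2 q [-0.13  0.07 -0.62  0.89 -0.    0.32]
r,ang 116.3 154.0
```

Call:
{"api": "send_rows", "payload": {
  "deltas": [
    {"x": -0.02, "y": 0.71, "z": 0, "wx": 0, "wy": 0, "wz": 3.5, "grip": -0.39},
    {"x": -0.09, "y": 1.41, "z": 0, "wx": 0, "wy": 0, "wz": 7, "grip": -0.39},
    {"x": -0.19, "y": 2.11, "z": 0, "wx": 0, "wy": 0, "wz": 10.5, "grip": -0.39},
    {"x": -0.35, "y": 2.81, "z": 0, "wx": 0, "wy": 0, "wz": 14, "grip": -0.39},
    {"x": -0.54, "y": 3.49, "z": 0, "wx": 0, "wy": 0, "wz": 17.5, "grip": -0.39}
  ]
}}

```text
clock: 21.95
ee_pos: [437.5, -27.3, 117.3]
tcp_rot: [[-0.722, 0.691, -0.009], [0.691, 0.722, 0.0], [0.007, -0.006, -1.0]]
force: [-3.0, -3.1, -0.2]
finger_gap: 25.9
gripper_force: 2.4
```

Call:
{"api": "send_rows", "payload": {
  "deltas": [
    {"x": -0.01, "y": 0.5, "z": 0, "wx": 0, "wy": 0, "wz": 2.5, "grip": -0.39},
    {"x": -0.05, "y": 1.0, "z": 0, "wx": 0, "wy": 0, "wz": 5, "grip": -0.39},
    {"x": -0.1, "y": 1.5, "z": 0, "wx": 0, "wy": 0, "wz": 7.5, "grip": -0.39},
    {"x": -0.18, "y": 2.0, "z": 0, "wx": 0, "wy": 0, "wz": 10, "grip": -0.39}
  ]
}}

```text
clock: 22.45
ee_pos: [452.6, -13.8, 117.3]
tcp_rot: [[-0.592, 0.806, -0.009], [0.806, 0.592, 0.001], [0.007, -0.007, -1.0]]
force: [-3.9, -2.1, 0.2]
finger_gap: 25.9
gripper_force: 1.9
```

```bash
python3 -c "from h import *;pol()"
```

```text
t 22.45 p [452.6 -13.8 117.3] yaw 126.3 tilt [ 0.007 -0.007 -1.   ] F [-3.9 -2.1  0.2] gap 25.9 q [-0.03  0.13 -0.55  0.9   0.    0.91]
r,ang 116.5 126.7
```

Call:
{"api": "send_rows", "payload": {
  "deltas": [
    {"x": 0, "y": 0.3, "z": 0, "wx": 0, "wy": 0, "wz": 1.5, "grip": -0.39},
    {"x": -0.02, "y": 0.6, "z": 0, "wx": 0, "wy": 0, "wz": 3, "grip": -0.39},
    {"x": -0.04, "y": 0.9, "z": 0, "wx": 0, "wy": 0, "wz": 4.5, "grip": -0.39}
  ]
}}

```text
clock: 22.82
ee_pos: [460.9, -8.2, 117.7]
tcp_rot: [[-0.527, 0.85, -0.008], [0.85, 0.527, 0.003], [0.006, -0.005, -1.0]]
force: [-3.5, -1.2, -2.2]
finger_gap: 25.5
gripper_force: 1.9
```

```bash
python3 -c "from h import *;pol()"
```

```text
t 22.825 p [460.9  -8.2 117.7] yaw 121.83 tilt [ 0.006 -0.005 -1.   ] F [-3.5 -1.2 -2.2] gap 25.5 q [-0.02  0.14 -0.54  0.9   0.    1.  ]
r,ang 116.4 121.8
```

Lever about 124°, still no stop; push on gently.

Call:
{"api": "send_rows", "payload": {
  "deltas": [
    {"x": 0, "y": 0.25, "z": 0, "wx": 0, "wy": 0, "wz": 1.2, "grip": -0.39},
    {"x": -0.02, "y": 0.5, "z": 0, "wx": 0, "wy": 0, "wz": 2.5, "grip": -0.39},
    {"x": -0.03, "y": 0.75, "z": 0, "wx": 0, "wy": 0, "wz": 3.7, "grip": -0.39}
  ]
}}

```text
clock: 23.2
ee_pos: [462.8, -7.9, 117.3]
tcp_rot: [[-0.47, 0.882, -0.016], [0.882, 0.47, -0.005], [0.003, -0.017, -1.0]]
force: [-21.9, -15.0, 12.4]
finger_gap: 25.9
gripper_force: 13.2
```

```bash
python3 -c "from h import *;pol()"
```

```text
t 23.2 p [462.8  -7.9 117.3] yaw 118.06 tilt [ 0.003 -0.017 -1.   ] F [-21.9 -15.   12.4] gap 25.9 q [-0.01  0.15 -0.53  0.91 -0.01  1.07]
r,ang 115.7 120.9
```

Stop reached. Back off within the play and lift away.

Call:
{"api": "send_rows", "payload": {
  "deltas": [
    {"x": 0, "y": -0.5, "z": 0, "wx": 0, "wy": 0, "wz": 0, "grip": -0.3},
    {"x": 0, "y": -1.0, "z": 0, "wx": 0, "wy": 0, "wz": 0, "grip": -0.3},
    {"x": 0, "y": -1.0, "z": -2.5, "wx": 0, "wy": 0, "wz": 0, "grip": -0.3},
    {"x": 0, "y": -1.0, "z": -6.0, "wx": 0, "wy": 0, "wz": 0, "grip": -0.3},
    {"x": 0, "y": -1.0, "z": -10.0, "wx": 0, "wy": 0, "wz": 0, "grip": -0.3}
  ]
}}

```text
clock: 23.82
ee_pos: [460.9, -9.4, 219.7]
tcp_rot: [[-0.473, 0.881, -0.004], [0.881, 0.473, 0.003], [0.005, -0.002, -1.0]]
force: [0.2, -0.6, -0.5]
finger_gap: 29.7
gripper_force: 0.0
```

Call:
{"api": "send_rows", "payload": {
  "deltas": [
    {"x": 5, "y": -4, "z": -2, "wx": 0, "wy": 0, "wz": 0, "grip": -0.3},
    {"x": 10, "y": -8, "z": -2, "wx": 0, "wy": 0, "wz": 0, "grip": -0.3},
    {"x": 10, "y": -8, "z": -2, "wx": 0, "wy": 0, "wz": 0, "grip": -0.3}
  ]
}}

```text
clock: 24.2
ee_pos: [340.5, 41.7, 240.0]
tcp_rot: [[-0.475, 0.88, -0.003], [0.88, 0.475, 0.004], [0.005, -0.001, -1.0]]
force: [1.1, 0.2, 0.2]
finger_gap: 29.8
gripper_force: 0.0
```

```bash
python3 - <<'E'
from h import *
from rig import get_image
import cv2
s=here()
for n in("side","scene"):
    p=get_image(n);cv2.imwrite(f"pics/{n}3.png",p["image"])
im=[cv2.resize(cv2.imread(f"pics/{n}3.png")[a:a+130,b:b+130],(400,400),interpolation=2) for n,a,b in(("side",150,275),("scene",155,255))]
cv2.imwrite("pics/d.png",np.hstack(im))
E
```

```text
t 24.2 p [340.5  41.7 240. ] yaw 118.33 tilt [ 0.005 -0.001 -1.   ] F [1.1 0.2 0.2] gap 29.8 q [ 0.12 -0.18 -0.56  1.19  0.    1.19]
```

View pics/d.png

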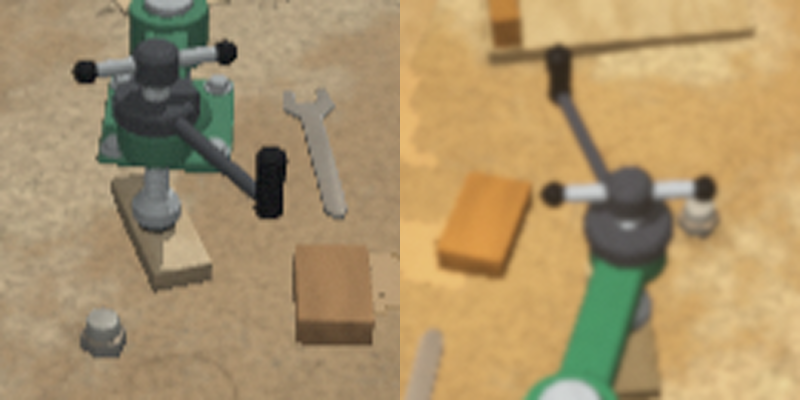

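```bash
python3 - <<'E'
from h import *
k=130/400
S=lambda u,v:(255+(u-400)*k,155+v*k); D=lambda u,v:(275+u*k,150+v*k)
a=tri(S(704,188),D(85,71));b=tri(S(553,194),D(226,52));g=tri(S(559,55),D(271,155));h=tri(S(559,95),D(268,213));print(a,b,g,h);d=a[0]-b[0];print(np.degrees(np.arctan2(d[1],d[0])))
for q in(g,h):
    d=q[0][:2]-AX;print(np.degrees(np.arctan2(d[1],d[0])))
E
```

```text
(array([563.4, -96.8, 137.6]), [0.1, 0.1]) (array([ 481.5, -119.4,  137.3]), [0.1, 0.1]) (array([458.9, -13.4, 140.2]), [0.2, 0.2]) (array([458.3, -11. , 102.7]), [0.6, 0.6])
15.426644731970507
124.08336407635078
123.66254133087767
```

```bash
python3 -c "
from rig import ticket
print(ticket.finish_job())"
```

```text
the job is handed in; nothing more can be done
None
```

The job is handed in at about 24 s: the lock ring is back at its tight stop, the foot bears on the plywood offcut squeezed by an estimated 2 mm, and nothing else appeared moved in the final camera views (no pass/fail result came back).

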